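# Find the latched key on the desk switch box and release it

### The job

One of the four identical keys on the desk switch box has been left latched down. With the fingertips, tap each key lightly, one after the other from left to right, without yet releasing the latched one and without pushing any other key in; then press the latched key right down and let go so that it comes up level with the rest. Nothing is to be picked up, and the small things lying around the box stay where they are.

Things in the scene. Friction and masses are not known exactly. Their poses are not given: they have to be found in the camera images.
- switchbox: Grey desk switch box, screwed down, 96 mm deep (its x) x 210 mm wide (its y) x 42 mm high; origin at the centre of its underside on the desk, x to the back, y to the left, z up. Four identical white keys stand in a row along its y out of its top face.
- place1 (a point): Fixed point over the left-most key's place, on the key's centre line, 62 mm above the desk: level with the top of a key that is up. The places are 44 mm apart.
- place2 (a point): Fixed point over the second from the left key's place, on the key's centre line, 62 mm above the desk: level with the top of a key that is up. The places are 44 mm apart.
- place3 (a point): Fixed point over the third from the left key's place, on the key's centre line, 62 mm above the desk: level with the top of a key that is up. The places are 44 mm apart.
- place4 (a point): Fixed point over the right-most (fourth) key's place, on the key's centre line, 62 mm above the desk: level with the top of a key that is up. The places are 44 mm apart.
- module_a: One of the four key modules, fixed in the switch box, with its key; which of the four places it has differs from run to run. Origin on the key's centre line at desk height; axes as the box's. The key's flat top is 34 mm (x) x 24 mm (y).
- key_a (a joint): How far down the key of module_a is, in m: 0 = fully up (top 20 mm above the box, 62 mm above the desk), 0.005 = latched (top 57 mm above the desk), 0.012 = bottom stop (top 50 mm above the desk). An up key yields from about 1.2 N, 0.6 N more for each mm, and springs back when let go. A latched key does not yield until about 4 N; pushed down to its bottom stop (about 9 N) it unlatches and springs fully up when let go; it unlatches from a depth of about 0.009 on.
- module_b: One of the four key modules, fixed in the switch box, with its key; which of the four places it has differs from run to run. Origin on the key's centre line at desk height; axes as the box's. The key's flat top is 34 mm (x) x 24 mm (y).
- key_b (a joint): How far down the key of module_b is, in m: 0 = fully up (top 20 mm above the box, 62 mm above the desk), 0.005 = latched (top 57 mm above the desk), 0.012 = bottom stop (top 50 mm above the desk). An up key yields from about 1.2 N, 0.6 N more for each mm, and springs back when let go. A latched key does not yield until about 4 N; pushed down to its bottom stop (about 9 N) it unlatches and springs fully up when let go; it unlatches from a depth of about 0.009 on.
- module_c: One of the four key modules, fixed in the switch box, with its key; which of the four places it has differs from run to run. Origin on the key's centre line at desk height; axes as the box's. The key's flat top is 34 mm (x) x 24 mm (y).
- key_c (a joint): How far down the key of module_c is, in m: 0 = fully up (top 20 mm above the box, 62 mm above the desk), 0.005 = latched (top 57 mm above the desk), 0.012 = bottom stop (top 50 mm above the desk). An up key yields from about 1.2 N, 0.6 N more for each mm, and springs back when let go. A latched key does not yield until about 4 N; pushed down to its bottom stop (about 9 N) it unlatches and springs fully up when let go; it unlatches from a depth of about 0.009 on.
- module_d: One of the four key modules, fixed in the switch box, with its key; which of the four places it has differs from run to run. Origin on the key's centre line at desk height; axes as the box's. The key's flat top is 34 mm (x) x 24 mm (y).
- key_d (a joint): How far down the key of module_d is, in m: 0 = fully up (top 20 mm above the box, 62 mm above the desk), 0.005 = latched (top 57 mm above the desk), 0.012 = bottom stop (top 50 mm above the desk). An up key yields from about 1.2 N, 0.6 N more for each mm, and springs back when let go. A latched key does not yield until about 4 N; pushed down to its bottom stop (about 9 N) it unlatches and springs fully up when let go; it unlatches from a depth of about 0.009 on.
- stamp: Bystander, loose: hand stamp with a knob, 30 x 50 x 74 mm, behind the box; origin at the centre of its underside.
- mini_stapler: Bystander, loose: small stapler, 28 x 111 x 36 mm, behind the box; origin at the centre of its underside.
- eraser: Bystander, loose: eraser, 21 x 45 x 13 mm, in front of the box; origin at the centre of its underside.
- binder_clip: Bystander, loose: binder clip, 32 x 28 x 35 mm, left of the box; origin at the centre of its underside.
- note_pad: Bystander, loose: block of sticky notes, 50 x 50 x 16 mm, right of the box; origin at the centre of its underside.
- usb_stick: Bystander, loose: memory stick, 18 x 52 x 9 mm, in front of the box; origin at the centre of its underside.

How it is judged:
By the outcome, as a careful person would: the job done as asked, in the order asked, and still so for the second after the job is handed in, with the robot touching nothing.
It also fails if it takes over 48 s, if anything falls off the work surface, if the arm or the gripper's body presses on something with over 40 N, if the wrist force passes 120 N, or if a joint passes its speed limit or range.

### The arm

A 6-joint arm with a two-finger parallel gripper is mounted at the origin on a cart in front of the work surface, level with it; the furniture and walls round the work are solid. World frame = base frame: x ahead of the robot, y to its left, z up, the work surface at z = 0. Lengths are in mm, angles in rad, forces in N, time in s.
With the tool pointing down it reaches from about 350 to 975 mm from the base axis. Payload 7.1 kg.
Tool frame: the origin (TCP) lies on the front face of the gripper's body, between the roots of the fingers; the fingertips stand 80 mm ahead of it and the grasp point (between the pads) lies 61 mm ahead of it (env.tips_ahead is the distance from the TCP to the fingertips, in mm); z points along the fingers, y is the line along which they close (so a half turn about z gives the same grasp; the last joint's range is limited). The gripper opens to 88 mm and grips with 3 to 60 N. Pads are 20 mm wide; open, the fingers measure 115 mm over their backs; the gripper's body (75 mm by 178 mm) begins 61 mm behind the grasp point.
Start: joints at [-1.295, 0.423, 1.63, -0, 1.089, -0.019], TCP at [181.611, -598.016, 302.675] pointing down, gripper open.
Joint ranges: [-3, 3], [-0.9, 2.11], [0.09, 2.58], [-1.31, 4.45], [0.11, 2.69], [-2.54, 2.54]. Speed limits (rad/s): [2.39, 2.39, 3.01, 3.14, 3.14, 3.14].

### API

Orientations are given as a unit quaternion [x, y, z, w].
In Python, from station import env, set_gripper, viewer, workorder gives the robot as it stands. Calls block until the motion is done:
- env.reach(position, orientation): joint-space move of the TCP to a pose.
- env.move_l(position, rot=None, rate=150, f_stop=None): straight line of the TCP; rot=None keeps the orientation; rate is the mean speed in mm/s. With f_stop (N) it stops when the force on the tool has changed by that much, and returns True; else False.
- env.move_joints(angles): joint-space move.
- set_gripper(opening): finger opening in mm; the grip force is fixed at half the most; returns when the fingers have stopped.
- env.hold(seconds).
- env.ik(position, orientation): joint angles nearest the present ones, or None.
- env.read_state(): the state.
- viewer.camera(name): name is "side" or "top"; returns the picture (384x512x3 uint8, blue, green, red); there is no depth.
- viewer.camera_params(name): a dict with "fx", "fy", "cx", "cy" (pixels), "dist" ([k1, k2, p1, p2, k3] as OpenCV has them; the pictures are not rectified), "pose" (4x4, takes a point from camera to world coordinates). Camera axes: x right, y up, looking along -z (the intrinsics and any distortion apply to the point x, -y, -z); pixel columns grow to the right and rows downward; lengths in mm; the calibration is good to about 2 mm. A picture is of the moment at which its call begins. camera_params takes no time and is no camera call.
A pose or a line that the arm cannot do raises env.IKError and nothing moves.
- workorder.sign_off(): hands the job in; it is judged then, once.
The state is a dict: "time_s": time; "qpos": joint angles; "dq": joint speeds; "tau": joint torques, N m; "tool_pos": TCP position; "orientation": TCP orientation; "force": force on the tool from outside, world axes, zero at the start; "wrist_torque": the same for the moment, N m; "width": finger opening in mm; "grip_force": force on a finger pad.
Only numpy, scipy, OpenCV 4.12 (cv2) and the standard library are available. Lean on these libraries where they do the work, as an engineer would, in place of code of your own. Each camera call takes 0.05 s, during which the arm holds its last target. There are 200 camera calls.

## Working session

There is one attempt and no reset: what is moved stays moved. The work goes in short steps, each a Python script; the robot and the scene stay as the last script left them, time stands still between calls to the robot, and variables do not carry over. Pictures are saved under pics/ and viewed, at most 10 in all, crops included, and the job is handed in when it is done.

```bash
ls; mkdir -p pics; python3 - <<'E'
from station import env, viewer
import cv2
for n in ("top","side"):
    cv2.imwrite(f"pics/{n}0.png",viewer.camera(n)); p=viewer.camera_params(n); print(n,p)
s=env.read_state(); print(s)
E
```

```text
pics
top {'fx': 426.678559344468, 'fy': 426.678559344468, 'cx': 260.0267003786498, 'cy': 188.48128612341443, 'dist': array([-0.00767437,  0.        ,  0.        ,  0.        ,  0.        ]), 'pose': array([[ 2.18413718e-02,  9.96235830e-01, -8.38875806e-02,
         4.84530490e+02],
       [-9.99758514e-01,  2.19675875e-02,  5.81734743e-04,
         7.44313465e+01],
       [ 2.42235276e-03,  8.38546170e-02,  9.96475055e-01,
         9.39434411e+02],
       [ 0.00000000e+00,  0.00000000e+00,  0.00000000e+00,
         1.00000000e+00]])}
side {'fx': 351.9778003579167, 'fy': 351.9778003579167, 'cx': 253.26935389858056, 'cy': 189.85020085996638, 'dist': array([0.03405995, 0.        , 0.        , 0.        , 0.        ]), 'pose': array([[ 9.52383656e-01,  1.72928647e-01, -2.51119604e-01,
         3.49126417e+02],
       [-3.03825784e-01,  4.69101673e-01, -8.29236706e-01,
        -6.22121811e+02],
       [-2.55981555e-02,  8.66048096e-01,  4.99304948e-01,
         5.07259323e+02],
       [ 0.00000000e+00,  0.00000000e+00,  0.00000000e+00,
         1.00000000e+00]])}
{'time_s': 0.1, 'qpos': array([-1.29502291e+00,  4.23744665e-01,  1.63058540e+00,  2.58426184e-05,
        1.08860438e+00, -1.90127122e-02]), 'dq': array([ 0.00082831, -0.00190153, -0.00134799,  0.0018868 ,  0.00052839,
        0.00151883]), 'tau': array([ 7.02401439e-05, -5.45614350e+01, -2.74323142e+01,  6.45274390e-02,
        1.87859614e-02, -3.52837606e-05]), 'tool_pos': array([ 181.50259456, -597.66615327,  302.00276692]), 'orientation': array([ 9.89157952e-01,  1.46853998e-01, -7.45436005e-05, -6.66839751e-04]), 'force': array([-0.49297907, -0.06776062, -0.2406203 ]), 'wrist_torque': array([-0.02398001, -0.0253339 , -0.04981022]), 'grip_force': 0.0, 'width': 87.5218877367132}
```

View pics/top0.png

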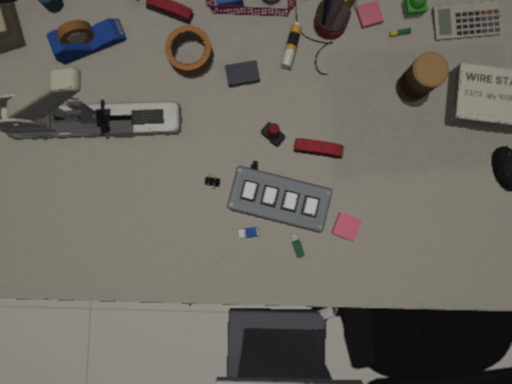

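View pics/side0.png

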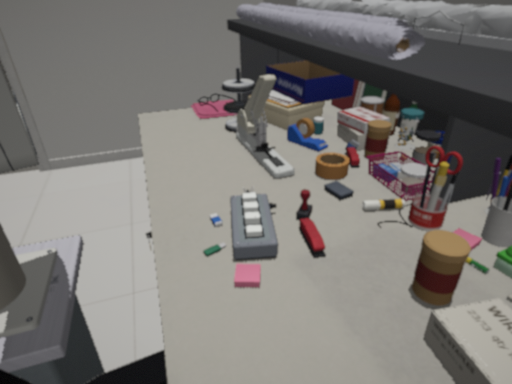

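Top view: the box is centred at about (280,198), with keys at about (249,190), (270,195), (290,200) and (311,206). In the side view the keys run from (249,198) to (254,230). Next I'll measure the white key tops in both pictures.

```bash
cat > h.py <<'E'
import numpy as np, cv2
from station import env, set_gripper, viewer, workorder
def cam(n):
    p=viewer.camera_params(n); K=np.array([[p['fx'],0,p['cx']],[0,p['fy'],p['cy']],[0,0,1]]); return K,p['dist'],p['pose']
def proj(n,P):
    K,d,T=cam(n); W=np.linalg.inv(T); R=np.diag([1,-1,-1])@W[:3,:3]; t=np.diag([1,-1,-1])@W[:3,3]
    return cv2.projectPoints(np.asarray(P,float).reshape(-1,1,3),cv2.Rodrigues(R)[0],t,K,d)[0][:,0]
def back(n,uv,z):
    K,d,T=cam(n); u=cv2.undistortPoints(np.asarray(uv,float).reshape(-1,1,2),K,d)[:,0]
    r=np.c_[u[:,0],-u[:,1],-np.ones(len(u))]@T[:3,:3].T
    return T[:3,3]+r*((z-T[2,3])/r[:,2])[:,None]
E
python3 - <<'E'
from h import *
t=cv2.imread('pics/top0.png'); s=cv2.imread('pics/side0.png')
g=cv2.cvtColor(t,cv2.COLOR_BGR2GRAY)
def blobs(im,x0,y0,x1,y1,thr):
    m=(im.min(2)>thr).astype(np.uint8); k=np.zeros_like(m); k[y0:y1,x0:x1]=m[y0:y1,x0:x1]
    n,l,st,c=cv2.connectedComponentsWithStats(k)
    return [(st[i],c[i]) for i in range(1,n) if st[i][4]>15]
b=blobs(t,232,175,328,225,150)
for st,c in b: print('top',st,c.round(2),back('top',[c],62)[0].round(1))
for th in (150,180,195):
  for st,c in blobs(s,235,188,270,240,th): print('side',th,st,c.round(2),back('side',[c],62)[0].round(1))
a=cv2.resize(t[160:240,220:340],None,fx=5,fy=5,interpolation=cv2.INTER_CUBIC); cv2.imwrite('pics/tc.png',a)
a=cv2.resize(s[180:260,215:295],None,fx=7,fy=7,interpolation=cv2.INTER_CUBIC); cv2.imwrite('pics/sc.png',a)
E
```

```text
top [243 182  13  16 143] [248.95 189.75] [555.3  96.7  62. ]
top [264 188  12  15 141] [269.5  194.86] [545.6  54.1  62. ]
top [284 193  13  16 147] [290.15 200.28] [535.4  11.4  62. ]
top [305 198  12  16 140] [310.63 205.51] [525.5 -30.9  62. ]
side 150 [235 188  35  12 241] [251.63 192.35] [565.4 106.8  62. ]
side 150 [243 201  15   8 103] [249.99 204.25] [545.  55.  62.]
side 150 [244 211  16   8 116] [251.74 214.63] [535.8  11.8  62. ]
side 150 [246 225  16   8 120] [253.42 228.39] [523.5 -39.2  62. ]
side 180 [243 192  13   6  68] [249.12 194.79] [556.   97.6  62. ]
side 180 [244 202  14   6  72] [250.15 204.29] [545.3  54.7  62. ]
side 180 [245 212  15   6  82] [251.83 214.59] [536.   11.9  62. ]
side 180 [247 225  15   7  95] [253.59 228.04] [524.2 -38.2  62. ]
side 195 [243 193  12   4  39] [249.23 194.74] [556.3  97.7  62. ]
side 195 [245 202  12   5  48] [250.46 204.42] [545.9  54.   62. ]
side 195 [246 213  13   5  58] [251.53 214.83] [535.1  11.2  62. ]
side 195 [247 226  14   5  68] [253.5  228.06] [524.  -38.1  62. ]
```

View pics/tc.png

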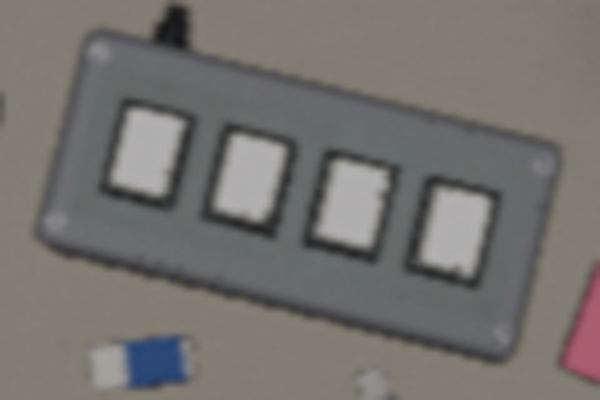

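View pics/sc.png

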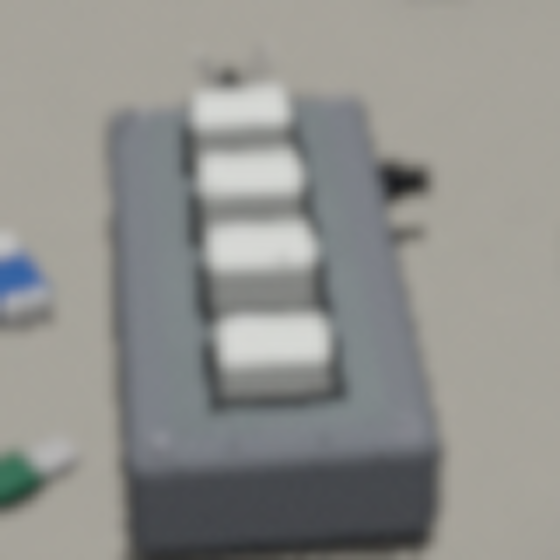

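The top view gives a pitch of 43.7 mm, which matches the 44 mm stated. With z = 62 assumed, keys 1–3 agree between the two cameras to about 1 mm. Key 4 appears 7 mm off in the side view, so it sits about 5 mm lower: the right-most key is the latched one. Next I'll close the fingers, hover over key 1 and check the force noise.

```bash
cat >> h.py <<'E'
C=np.array([540.5,32.8]); th=np.arctan2(-9.93,42.53); Y=np.array([-np.sin(th),np.cos(th)])
KEY=[C+Y*44*k for k in (1.5,.5,-.5,-1.5)]
a=th+np.pi/2; Q=[np.cos(a/2),np.sin(a/2),0,0]
def P(i,tipz): return [*KEY[i],tipz+env.tips_ahead]
def tip(): return round(env.read_state()['tool_pos'][2]-env.tips_ahead,2)
E
python3 - <<'E'
from h import *
print(np.round(KEY,1),th,env.tips_ahead,env.ik(P(0,130),Q))
set_gripper(0)
env.reach(P(0,130),Q)
env.move_l(P(0,72),rate=80)
env.hold(.3)
F=[]
for _ in range(10): env.hold(.02); F.append(env.read_state()['force'])
s=env.read_state(); print(np.mean(F,0),np.std(F,0),s['tool_pos'],P(0,72),s['time_s'],s['width'])
cv2.imwrite('pics/s1.png',cv2.resize(viewer.camera('side')[130:260,190:320],None,fx=4,fy=4,interpolation=cv2.INTER_CUBIC))
E
```

```text
[[555.5  97.1]
 [545.5  54.2]
 [535.5  11.4]
 [525.5 -31.5]] -0.22937315416782927 80.0 [ 1.51893589e-01  4.59437862e-01  1.82964715e+00 -4.44089210e-16
  8.52507643e-01  3.81266744e-01]
[ 0.43085229  0.15185882 -0.03313   ] [0.5768232  0.44914336 0.45891239] [555.56566766  97.07046027 152.1690526 ] [np.float64(555.506231244176), np.float64(97.07140129051425), 152.0] 5.5833 0.3248489470460735
```

View pics/s1.png

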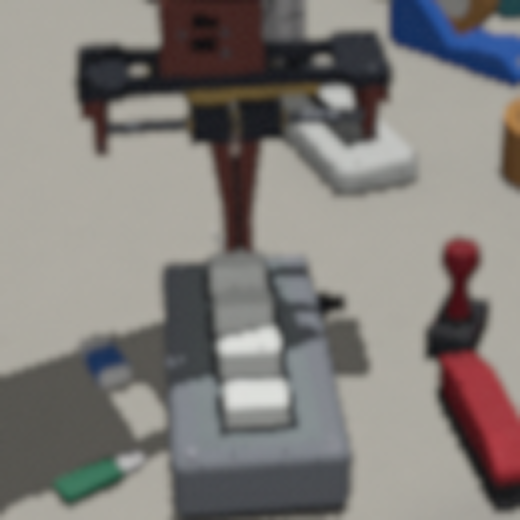

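The fingertips are centred over key 1 at about (238,250) and nothing is in the way. The force noise is about 0.5 N, so I'll tap mainly by height, with a force guard.

```bash
cat >> h.py <<'E'
def tap(i,top,f):
    env.move_l(P(i,top+10),rate=120); env.move_l(P(i,top+2),rate=40); env.hold(.1)
    f0=np.mean([(env.hold(.02),env.read_state()['force'][2])[1] for _ in range(8)])
    st=env.move_l(P(i,top-.9),rate=8,f_stop=f)
    F=[(env.hold(.02),env.read_state()['force'][2],tip())[1:] for _ in range(10)]
    print(i+1,'stop',st,'dF,tip',np.mean(F,0)-[f0,0],flush=True)
    env.move_l(P(i,top+10),rate=60)
E
python3 - <<'E'
from h import *
tap(0,62,3.)
print(env.read_state()['time_s'])
E
```

```text
1 stop False dF,tip [ 1.86853937 61.22      ]
7.475
```

Key 1 gave a clear light contact of 1.9 N at about 0.8 mm depth. I'll do keys 2, 3 and 4 the same way, with a lower force stop on the latched key.

```bash
python3 - <<'E'
from h import *
tap(1,62,3.); tap(2,62,3.)
env.move_l(P(3,72),rate=120)
tap(3,57,2.)
print(env.read_state()['time_s'],tip())
E
```

```text
2 stop False dF,tip [ 1.49873773 61.213     ]
3 stop False dF,tip [ 1.62876365 61.202     ]
4 stop True dF,tip [ 3.70686227 57.074     ]
13.8417 67.35
```

Key 4 resisted firmly at 57.07 mm, which confirms it is latched and still held. Next I'll press it to the bottom stop and release it.

```bash
python3 - <<'E'
from h import *
env.move_l(P(3,59),rate=40)
print(env.move_l(P(3,49.3),rate=15,f_stop=16.),tip(),env.read_state()['force'][2])
env.hold(.2); print(tip(),env.read_state()['force'][2])
env.move_l(P(3,75),rate=40); env.move_l(P(3,180),rate=150)
env.reach([400,-300,300],Q)
env.hold(.3)
s=viewer.camera('side'); cv2.imwrite('pics/s2f.png',s)
cv2.imwrite('pics/s2.png',cv2.resize(s[180:290,205:335],None,fx=5,fy=5,interpolation=cv2.INTER_CUBIC))
m=(s.min(2)>180).astype(np.uint8); m[:188]=0;m[240:]=0;m[:,:235]=0;m[:,270:]=0
n,l,st,c=cv2.connectedComponentsWithStats(m)
for i in range(1,n):
    if st[i][4]>15: print(c[i].round(2),back('side',[c[i]],62)[0].round(1))
print(env.read_state()['time_s'])
E
```

```text
True 50.39 8.393634917545484
50.44 8.433367472702049
[249.   195.04] [555.3  96.6  62. ]
[251.97 214.69] [536.2  11.4  62. ]
[253.31 226.22] [525.6 -31.7  62. ]
18.1667
```

View pics/s2.png

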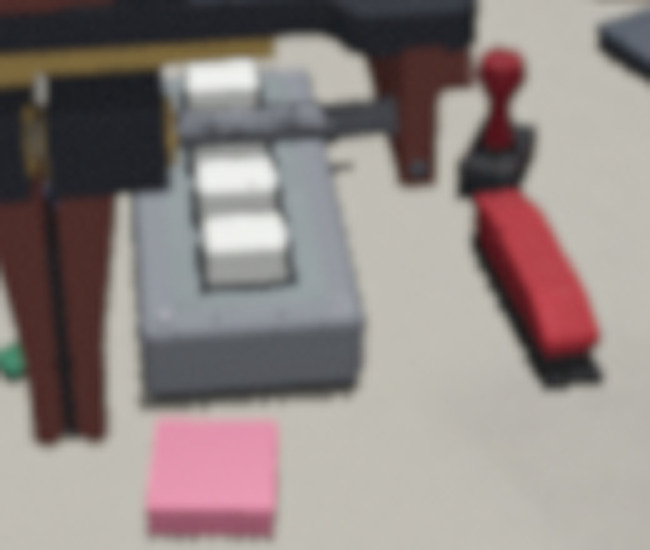

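Key 4 is now level: its triangulated y is -31.7 at z = 62, where -31.5 was expected. The stapler, stamp and note pad look undisturbed, and the arm is clear at about (70,430) in the crop.

```bash
python3 - <<'E'
from station import workorder
print(workorder.sign_off())
E
```

```text
the job is handed in; nothing more can be done
None
```

I tapped all four keys lightly from left to right, then pressed the latched right-most key down to about 11.6 mm of its 12 mm travel and let go; it came up level, and I handed the job in at about 18 s (key 2 and the small items in front and to the left were out of view or not checked in the last picture).

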